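# Gauge the peg strip against the flip stop

### The job

Set the chrome peg strip in its place on the shelf, ready for fixing: flip the orange stop down flat onto the fence, then slide the strip so that it bears gently and squarely on the fence's wooden facing and, at the same moment, its end bears gently on the nose of the stop; pause a moment so, with a light push of only a few newtons on both. Then let go of it, flip the stop back up out of the way and let go, leaving the strip exactly where it was gauged, and do not disturb the other things on the shelf.

Things in the scene. Friction and masses are not known exactly. Their poses are not given: they have to be found in the camera images.
- fence: aluminium bar 440 x 12 x 20 mm high, foot 4 mm high to 42 mm behind, fixed on the shelf (z = 0). A dark wooden facing, 18 mm high, covers its front; it is set to stand 2 to 8 mm out from the bar, differently each time and not measured, so contact must be felt. Origin: foot of the bar's own front face, at mid length. y along the fence, x through it, away from the strip, z up.
- flip (a joint): hinge angle of the orange flip stop on the fence, rad. 0: lying flat down on the fence, against its hard limit, nose hanging in front of the fence; grows as the stop is lifted up and back; limit 1.85 (leaning back). Starts up, at 1.4 to 1.75. The hinge line runs along the fence's y axis. Stiff hinge (about 0.1 N m of friction): the stop stays at any angle where it is left.
- hinge (a point): point on the hinge line of the flip stop, 14 mm behind the bar's front face and 28 mm above the shelf, above the middle of the stop's 36 mm wide black clamp; same axes as the fence. The clamp is fixed, at a different place along the fence each time.
- ball (a point): centre of the red ball handle, 18 mm in diameter, on an 8 mm stem of the flip stop. With the stop down it lies 55 mm in front of (-x of the fence) and 50 mm above the hinge line; it swings with the stop on a 74 mm radius about the hinge line. The space on its two sides along the hinge line is free, so it can be pinched there from above at any angle and turns between the fingers as the stop swings.
- stop: the orange flip stop: a leaf 60 x 20 x 8 mm with a nose block 26 x 20 x 25 mm at its free end and the red ball handle. Origin: centre of the flat gauging face of the nose, which looks along the fence's -y axis, towards the strip. Moves with the stop; with the stop down the face spans 10 to 36 mm in front of the bar, 3 to 28 mm above the shelf; its position along the fence is the same up or down. x, y and z axes as the fence when the stop is down.
- strip: loose chrome peg strip, a bar 50 mm wide (x), 200 mm long (y), 20 mm thick, 0.5 to 0.75 kg, with three upright round pegs 14 mm in diameter and 36 mm tall at y = -65, 0 and +65 mm. Origin: centre of its underside; y along its length, its +y end being the one nearer the stop; z up. It starts flat on the shelf in front of the fence, roughly parallel to it but clear of it and short of the stop.
- peg (a point): centre of the top of the strip's middle peg, 56 mm above the strip's underside. If the strip is pushed hard against the fence high up on its pegs (more than about 5 N) it can tip instead of sliding home; a firm pinch low on the middle peg keeps it flat.
- strip_end (a point): centre of the strip's +y end face, which must meet the stop's nose.
- butter_dish: white ceramic butter dish with its cover on, 110 x 180 x 85 mm; a bystander. Origin: centre of its underside.
- cruet: empty glass cruet, 68 mm across, 145 mm high; a bystander. Origin: centre of its underside.
- grinder: steel spice grinder, 54 mm across, 152 mm high; a bystander. Origin: centre of its underside.
- clip: navy plastic bag clip lying flat, 75 x 30 x 20 mm; a bystander. Origin: centre of its underside.
- egg_cup: blue ceramic egg cup, 48 mm across, 60 mm high; a bystander. Origin: centre of its underside.
- jam_jar: amber jam jar with red lid, 66 mm across, 90 mm high; a bystander. Origin: centre of its underside.
- mug: white ceramic mug, 80 mm across plus handle, 95 mm high; a bystander. Origin: centre of its underside.
Things that resemble listed ones, but are neither listed nor needed, are in the scene too. What is shaped like the part that bears flip but purple or turquoise is not meant.

How it is judged:
By the outcome, as a careful person would: the job done as asked, in the order asked, and still so for the second after the job is handed in, with the robot touching nothing.
It also fails if it takes over 72 s, if anything falls off the work surface, if the arm or the gripper's body presses on something with over 40 N, if the wrist force passes 120 N, or if a joint passes its speed limit or range.

### The arm

A 6-joint arm with a two-finger parallel gripper is mounted at the origin on the work surface. World frame = base frame: x ahead of the robot, y to its left, z up, the work surface at z = 0. Lengths are in m, angles in rad, forces in N, time in s.
With the tool pointing down it reaches from about 0.4 to 0.825 m from the base axis. Payload 7 kg.
Tool frame: the origin (TCP) lies midway between the tips of the shut fingers; the grasp point (between the pads) lies grasp_offset behind it (grasp_offset is the distance from the TCP to the grasp point, in m); z points along the fingers, y is the line along which they close (so a half turn about z gives the same grasp; the last joint's range is limited). The gripper opens to 88 mm and grips with 3 to 60 N. Pads are 19 mm wide; open, the fingers measure 130 mm over their backs; the gripper's body (78 mm by 193 mm) begins 47 mm behind the grasp point.
Start: joints at [-0.893, 0.359, 0.012, 0, -1.224, -0.288], TCP at [0.256, -0.624, 0.227] pointing down, gripper open.
Joint ranges: [-3.07, 3.07], [-1.43, 2.12], [-1.02, 1.25], [-3.03, 1.67], [-3.05, -0], [-3.03, 3.03]. Speed limits (rad/s): [2.39, 2.39, 3.01, 3.14, 3.14, 3.14].

### API

Orientations are given as [roll, pitch, yaw] about the fixed x, y, z axes, in that order (R = Rz(yaw) Ry(pitch) Rx(roll)).
In Python, from plant import * gives the robot as it stands.
- The arm moves only by the shell command python3 -m handwheel 'ROWS' [OPENING] [FORCE]. ROWS is JSON, one flat list of numbers, 6 for each row, row after row: the shift along the world's x, y, z each as a share of 200 mm, from -1 to 1, then the turn, a rotation vector about the world's x, y, z each as a share of 90 degrees, from -1 to 1. A call has 1 to 20 rows; each row is the pose to reach, as a shift and turn from the pose commanded when the call began; what a row does not reach only later rows make up. A row lasts 1/8 s, in which the tool goes at most 62.5 mm and 10.7 degrees, less where a joint would pass 70% of its speed; a pose out of reach is approached as far as the arm can. A call with a number of a shift or a turn outside -1 to 1 is refused whole. A call with a gripper value outside its range is refused whole. OPENING is the opening, from -1 (shut) to 1 (fully open), set as the call begins (- or left out, the last holds). The fingers move at their own pace and stop on an object; FORCE is the grip in N (left out, the last holds). Time passes only in rows, so rows that repeat a pose let the fingers close. It gives the time, the measured TCP pose, the force, the opening and the grip force at its end, in the units of the state.
- observe(): the state, without advancing time (a new reading comes with each control period).
- read_camera(name): name is "side" or "top"; returns the picture (420x560x3 uint8, blue, green, red); there is no depth.
- camera_info(name): a dict with "camera_matrix" (3x3 intrinsics, pixels), "pose" (4x4, takes a point from camera to world coordinates). Camera axes: x right, y down, z forward; pixel columns grow to the right and rows downward; lengths in m; the calibration is good to about 2 mm. A picture is of the moment at which its call begins. camera_info takes no time and is no camera call.
- finish_job(): hands the job in; it is judged then, once.
The state is a dict: "clock": time; "qpos": joint angles; "joint_velocities": joint speeds; "effort": joint torques, N m; "ee_pos": TCP position; "tool_rot": TCP orientation; "wrist_force": force on the tool from outside, world axes, zero at the start; "torque": the same for the moment, N m; "grip_width": finger opening in m; "gripper_force": force on a finger pad.
Only numpy, scipy, OpenCV 4.12 (cv2) and the standard library are available. Lean on these libraries where they do the work, as an engineer would, in place of code of your own. Each camera call takes 0.05 s, during which the arm holds its last target. There are 200 camera calls.

## Working session

There is one attempt and no reset: what is moved stays moved. The work goes in short steps, Python scripts to look and compute and a shell command to move; the robot and the scene stay as the last step left them, time stands still between calls to the robot, and variables do not carry over. Pictures are saved under pics/ and viewed, at most 10 in all, crops included, and the job is handed in when it is done.

```bash
ls; mkdir -p pics
python3 - <<'E'
from plant import *
import cv2
s=observe();print(s)
try: print(grasp_offset)
except Exception as e: print(e)
for n in("top","side"):
    i=camera_info(n);print(n,i["camera_matrix"].tolist(),i["pose"].round(4).tolist())
    cv2.imwrite(f"pics/{n}0.png",cv2.resize(read_camera(n),(784,588),interpolation=cv2.INTER_CUBIC))
E
```

```text
pics
{'clock': 0.0, 'qpos': array([-8.92876225e-01,  3.59342573e-01,  1.10571595e-02, -3.62260180e-04,
       -1.22408111e+00, -2.88079010e-01]), 'joint_velocities': array([ 0.00083736,  0.00055836, -0.00086879,  0.00045694, -0.00294093,
        0.00073409]), 'effort': array([-1.58138726e-03, -5.82721639e+01,  2.93051165e+01,  6.99701965e+00,
        6.65083411e-03, -1.55496036e-04]), 'ee_pos': array([ 0.25630867, -0.62391673,  0.22564841]), 'tool_rot': array([ 3.13999040e+00, -1.19638093e-04, -2.75187483e+00]), 'wrist_force': array([ 0.01497163,  0.62624576, -0.9868868 ]), 'torque': array([ 0.00367479, -0.00671557,  0.08962381]), 'gripper_force': 0.0, 'grip_width': 0.08761079151503787}
0.0188
top [[511.47824057122267, 0.0, 276.6495983202497], [0.0, 511.47824057122267, 219.11252537379278], [0.0, 0.0, 1.0]] [[0.001, -0.9862, 0.1653, 0.2982], [-0.9998, 0.0021, 0.0186, -0.0227], [-0.0187, -0.1653, -0.9861, 1.5991], [0.0, 0.0, 0.0, 1.0]]
side [[391.5620398550511, 0.0, 278.37938104794284], [0.0, 391.5620398550511, 212.54488564545332], [0.0, 0.0, 1.0]] [[-0.9875, -0.0742, 0.139, 0.4411], [-0.1575, 0.4974, -0.8531, 0.8064], [-0.0058, -0.8644, -0.5028, 0.5608], [0.0, 0.0, 0.0, 1.0]]
```

View pics/top0.png

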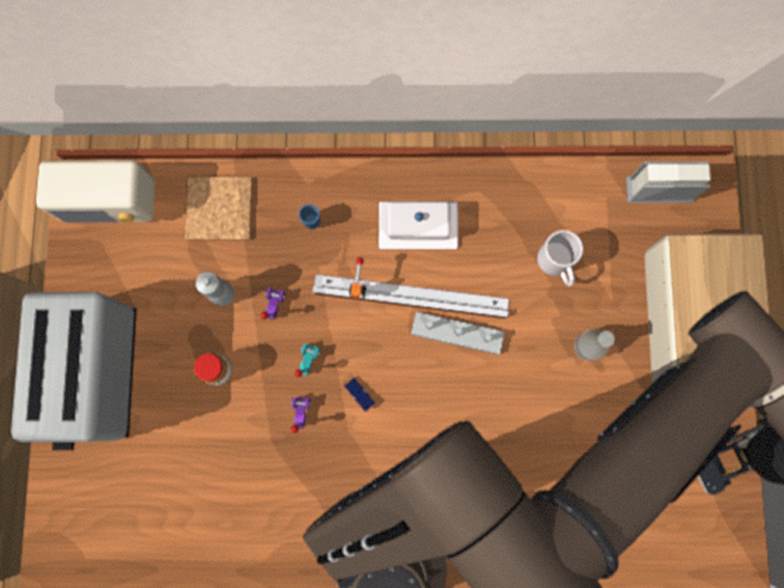

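View pics/side0.png

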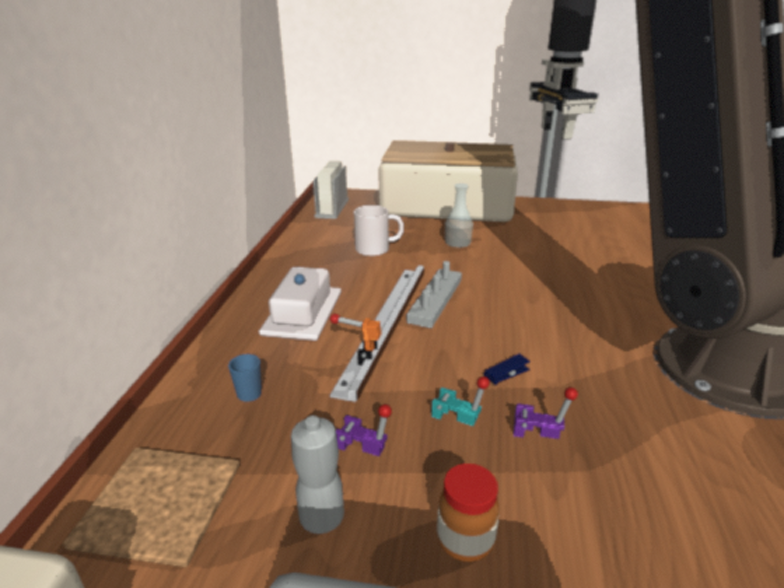

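The top view shows the fence from (315,285) to (508,305), the strip at about (458,333) and the robot clear of both. Possible flip stops in the top view are the orange one on the fence at (357,290) with its ball at (360,261), purple ones at (274,302) and (300,410), and a turquoise one at (308,357). I choose the orange one and will check it in a close crop.

Run:
```python
from plant import *
import cv2
t=read_camera("top");cv2.imwrite("pics/topc.png",cv2.resize(t[178:258,218:370],None,fx=5.2,fy=5.2,interpolation=cv2.INTER_CUBIC))
t=read_camera("side");cv2.imwrite("pics/sidec.png",cv2.resize(t[180:290,225:345],None,fx=5.4,fy=5.4,interpolation=cv2.INTER_CUBIC))
```

```text
(no output)
```

View pics/topc.png

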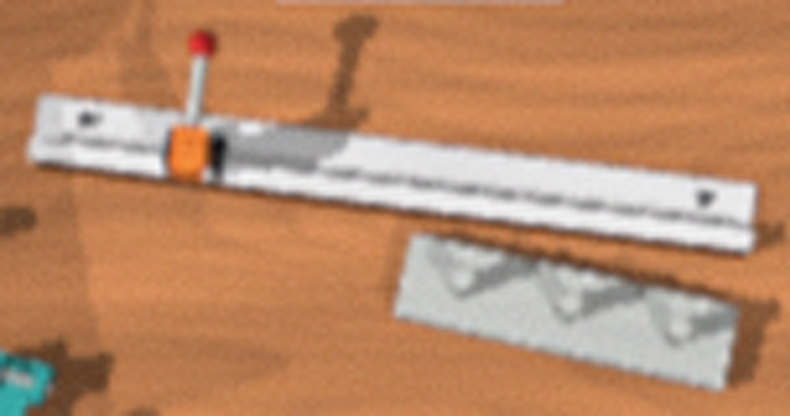

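View pics/sidec.png

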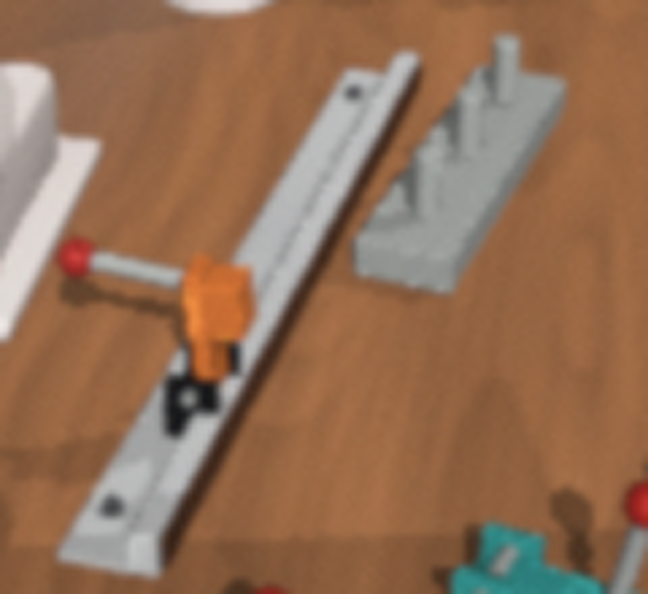

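The crops confirm the orange stop on the fence, with its ball at crop (202,44) in the top view and (77,258) in the side view. The strip's three pegs are visible too. Next I fit the poses.

```bash
cat > h.py <<'E'
from plant import *
import numpy as np, cv2
from scipy.optimize import least_squares
def cam(n):
    i=camera_info(n);return i["camera_matrix"],np.linalg.inv(i["pose"])
C={n:cam(n) for n in("top","side")}
def proj(n,p):
    K,T=C[n];q=(T[:3,:3]@np.atleast_2d(p).T+T[:3,3:4]);q=K@q;return (q[:2]/q[2]).T
def full(n,u):
    u=np.array(u,float);o,s=(((218,178),5.2) if n=="top" else ((225,180),5.4));return (u+.5)/s-.5+o
def place(p,l):
    c,s=np.cos(p[2]),np.sin(p[2]);l=np.atleast_2d(l)
    return np.c_[p[0]+c*l[:,0]-s*l[:,1],p[1]+s*l[:,0]+c*l[:,1],l[:,2]]
def fit(obs,p0):
    f=lambda p:np.concatenate([(proj(n,place(p,np.array(l)/1e3))[0]-uv) for n,l,uv in obs])
    r=least_squares(f,p0,loss="soft_l1");return r.x,f(r.x).reshape(-1,2)
E
cat > m.py <<'E'
from h import *
T=lambda l,u:("top",l,full("top",u)); S=lambda l,u:("side",l,full("side",u))
F,r=fit([T((-0,220,20),(31,157)),T((0,-220,20),(751,248)),T((42,220,4),(40,95)),T((42,-220,4),(755,184)),
 S((42,220,0),(58,560)),S((0,220,20),(163,540)),S((0,-220,20),(420,60)),S((42,-220,4),(348,70))],[.63,-.05,-.1])
print("fence",F,r.round(1).tolist())
P,r=fit([T((25,100,20),(415,235)),T((-25,100,20),(397,312)),T((25,-100,20),(737,303)),T((-25,-100,20),(722,383)),
 S((25,100,20),(357,240)),S((25,100,0),(355,274)),S((-25,100,20),(460,262)),S((-25,-100,20),(564,82)),S((-25,100,0),(448,293)),
 S((0,-65,56),(508,38)),S((0,0,56),(474,90)),S((0,65,56),(430,145))],[.6,-.1,-.2])
print("strip",P,r.round(1).tolist())
b=least_squares(lambda p:np.concatenate([proj("top",p)[0]-full("top",(202,44)),proj("side",p)[0]-full("side",(77,258))]),[.7,0,.09]);
print("ball",b.x,b.fun.round(2))
c,s=np.cos(F[2]),np.sin(F[2]);d=b.x[:2]-F[:2];l=[c*d[0]+s*d[1],-s*d[0]+c*d[1],b.x[2]]
print("ball in fence",l,"radius",np.hypot(l[0]-.014,l[2]-.028),"flip",np.radians(180)-np.arctan2(.050,.055)-np.arctan2(l[2]-.028,l[0]-.014))
d=P[:2]-F[:2];print("strip in fence",c*d[0]+s*d[1],-s*d[0]+c*d[1],P[2]-F[2])
E
python3 m.py
```

```text
fence [ 0.56978749 -0.04164607 -0.1296552 ] [[-0.7, 0.4], [0.3, 0.5], [0.1, 0.4], [0.2, 0.5], [0.3, 0.1], [-1.3, 0.1], [-0.4, -1.2], [-0.4, -0.1]]
strip [ 0.50441532 -0.14919126 -0.21586591] [[-0.3, 0.3], [-0.2, 1.0], [0.9, 0.7], [0.7, 1.0], [-0.4, -0.0], [-0.1, 0.1], [-1.2, -0.4], [-0.1, -0.7], [0.8, 0.3], [-0.6, 0.2], [-1.0, 0.4], [-0.2, 1.1]]
ball [0.65453759 0.067656   0.07804164] [ 0.04  0.31 -0.23 -0.05]
ball in fence [np.float64(0.06990683552979296), np.float64(0.11934217478266693), np.float64(0.07804164214184113)] radius 0.07503159472653777 flip 1.6736819034939963
strip in fence -0.05091871275424766 -0.11509463175090841 -0.08621070363469216
```

```bash
python3 -m handwheel '[0.3,0.5,0.15,0,0,-0.17, 0.575,1,0.15,0,0,-0.33, 0.575,1,0.15,0,0,-0.33, 0.575,1,0.15,0,0,-0.33, 0.575,1,0.15,0,0,-0.33]' 0.1 20; python3 -m handwheel '[0.575,1,0,0,0,0, 0.575,1,0,0,0,0, 0.575,1,0,0,0,0, 0.575,1,0,0,0,0]'; python3 -m handwheel '[0.575,1,0,0,0,0, 0.575,1,0,0,0,0, 0.575,1,0,0,0,0, 0.575,1,0,0,0,0, 0.575,1,0,0,0,0]'
```

```text
clock: 0.82
ee_pos: [0.3731, -0.422, 0.2575]
tool_rot: [-3.141, 0.002, 3.017]
wrist_force: [-0.5, -0.8, 0.0]
grip_width: 0.0487
gripper_force: 0.0
clock: 1.32
ee_pos: [0.4872, -0.2229, 0.2565]
tool_rot: [3.142, 0.0, 3.014]
wrist_force: [0.6, -0.9, 0.5]
grip_width: 0.048
gripper_force: 0.0
clock: 1.95
ee_pos: [0.6027, -0.0225, 0.2554]
tool_rot: [-3.141, -0.001, 3.016]
wrist_force: [-0.7, -0.2, 0.0]
grip_width: 0.0485
gripper_force: 0.0
```

```bash
python3 -m handwheel '[0.26,0.45,0,0,0,0, 0.26,0.45,0,0,0,0, 0.26,0.45,-0.3,0,0,0, 0.26,0.45,-0.6,0,0,0, 0.26,0.45,-0.6,0,0,0]'
python3 - <<'E'
from h import *
t=read_camera("side");cv2.imwrite("pics/s1.png",cv2.resize(t[160:280,205:335],None,fx=4.5,fy=4.5,interpolation=cv2.INTER_CUBIC))
E
```

```text
clock: 2.58
ee_pos: [0.6501, 0.0634, 0.1317]
tool_rot: [-3.137, -0.009, 3.011]
wrist_force: [0.2, 0.1, 0.4]
grip_width: 0.0484
gripper_force: 0.0
```

View pics/s1.png

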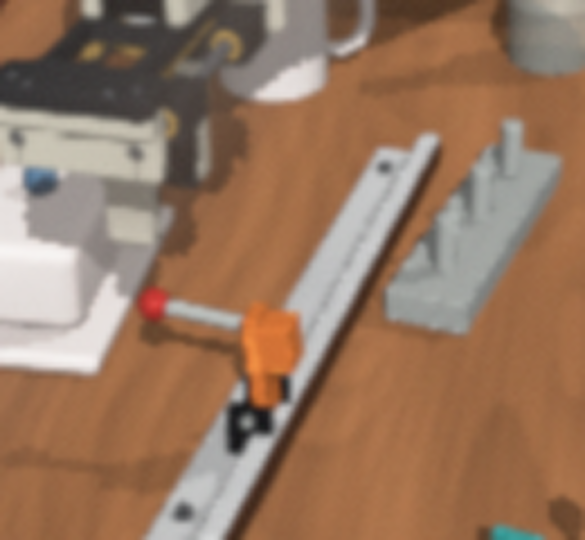

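The picture shows a fingertip at crop (135,240) and the ball at (153,303). I'll compare them with the projections.

Run:
```python
from h import *
s=observe();p=s["ee_pos"];print(p,s["tool_rot"])
for d in(-.034,0,.034):
    q=p+np.array([.1293,.9916,0])*d
    print(d,(proj("side",q)[0]-[205,160])*4.5,proj("top",q)[0])
print((proj("side",[.6545,.0677,.078])[0]-[205,160])*4.5)
```

```text
[0.65271992 0.06398466 0.1356303 ] [-3.13902436 -0.00332517  3.01227918]
-0.034 [174.47614654 170.52689119] [268.05799728 183.91020675]
0 [150.07649808 201.46007438] [256.5983033  182.49088537]
0.034 [124.05757389 234.44612947] [245.15922283 181.07411705]
[151.35399421 303.06285801]
```

```bash
python3 -m handwheel '[0,0,-0.15,0,0,0, 0,0,-0.3,0,0,0, 0,0,-0.38,0,0,0, 0,0,-0.38,0,0,0, 0,0,-0.38,0,0,0]'; python3 -m handwheel '[0,0,0,0,0,0,0,0,0,0,0,0,0,0,0,0,0,0,0,0,0,0,0,0,0,0,0,0,0,0]' -1 8
```

```text
clock: 3.25
ee_pos: [0.6548, 0.0658, 0.0626]
tool_rot: [3.141, 0.003, 3.013]
wrist_force: [0.2, 0.1, 0.6]
grip_width: 0.0482
gripper_force: 0.0
clock: 3.88
ee_pos: [0.654, 0.0673, 0.0607]
tool_rot: [3.14, 0.001, 3.014]
wrist_force: [0.7, 6.4, 0.2]
grip_width: 0.017
gripper_force: 8.0
```

```bash
cat > arc.py <<'E'
from h import *
import sys
F=np.array([.56979,-.04165,-.12966]);c,s=np.cos(F[2]),np.sin(F[2])
a0=np.arctan2(.050,.055)
def ball(f):
    a=np.pi-a0-f;return place(F,[.014+.0743*np.cos(a),.1193,.028+.0743*np.sin(a)])[0]
fs=[float(v) for v in sys.argv[1:]]
for f in fs: print(f,((ball(f)-ball(fs[0]))/.2).round(3), ball(f).round(4))
E
python3 arc.py 1.67 1.5 1.3 1.1 .9 .7 .5 .3 .15 0 -.05; python3 -m handwheel '[0,0.005,0,0,0,0,0,0.005,0,0,0,0]'
```

```text
1.67 [0. 0. 0.] [0.6538 0.0677 0.0778]
1.5 [-0.046  0.006  0.043] [0.6447 0.0689 0.0864]
1.3 [-0.108  0.014  0.083] [0.6323 0.0705 0.0943]
1.1 [-0.176  0.023  0.11 ] [0.6185 0.0723 0.0997]
0.9 [-0.249  0.032  0.122] [0.604  0.0742 0.1021]
0.7 [-0.322  0.042  0.119] [0.5893 0.0761 0.1016]
0.5 [-0.394  0.051  0.102] [0.575  0.078  0.0982]
0.3 [-0.461  0.06   0.071] [0.5617 0.0797 0.092 ]
0.15 [-0.506  0.066  0.039] [0.5526 0.0809 0.0856]
0.0 [-0.546  0.071  0.001] [0.5446 0.0819 0.078 ]
-0.05 [-0.558  0.073 -0.013] [0.5422 0.0823 0.0752]
clock: 4.12
ee_pos: [0.654, 0.0673, 0.0607]
tool_rot: [3.141, 0.001, 3.013]
wrist_force: [1.2, 5.2, -0.5]
grip_width: 0.0172
gripper_force: 8.0
```

```bash
python3 -m handwheel '[-0.046,0.02,0.043,0,0,0, -0.108,0.03,0.083,0,0,0, -0.176,0.04,0.11,0,0,0, -0.249,0.05,0.122,0,0,0, -0.322,0.06,0.119,0,0,0, -0.322,0.06,0.119,0,0,0]'
```

```text
clock: 4.88
ee_pos: [0.587, 0.0767, 0.0847]
tool_rot: [-3.139, -0.002, 3.013]
wrist_force: [-1.9, -5.1, 4.6]
grip_width: 0.0172
gripper_force: 8.0
```

```bash
python3 -m handwheel '[-0.072,0,-0.017,0,0,0, -0.139,0.01,-0.048,0,0,0, -0.184,0.015,-0.08,0,0,0, -0.224,0.02,-0.118,0,0,0, -0.232,0.02,-0.13,0,0,0, -0.232,0.02,-0.13,0,0,0]'
```

```text
clock: 5.62
ee_pos: [0.5424, 0.0824, 0.0585]
tool_rot: [-3.141, -0.0, 3.014]
wrist_force: [-3.0, -1.4, 7.5]
grip_width: 0.0168
gripper_force: 8.0
```

```bash
python3 -m handwheel '[0,0,0.02,0,0,0, 0,0,0.02,0,0,0, 0,0,0.02,0,0,0, 0,0,0.3,0,0,0, 0,0,0.5,0,0,0, -0.09,-0.5,0.5,0,0,-0.055, -0.188,-1,0.5,0,0,-0.055, -0.188,-1,0.5,0,0,-0.055, -0.188,-1,0.5,0,0,-0.055, -0.188,-1,0.5,0,0,-0.055]' 0.0;  python3 - <<'E'
from h import *
s=observe();print(s["ee_pos"],s["tool_rot"])
t=read_camera("top");cv2.imwrite("pics/t2.png",cv2.resize(t[178:258,218:370],None,fx=5.2,fy=5.2,interpolation=cv2.INTER_CUBIC))
t=read_camera("side");cv2.imwrite("pics/s2.png",cv2.resize(t[180:290,225:345],None,fx=5.4,fy=5.4,interpolation=cv2.INTER_CUBIC))
E
```

```text
clock: 6.88
ee_pos: [0.5049, -0.1182, 0.1582]
tool_rot: [3.142, -0.0, 2.924]
wrist_force: [-0.0, 0.6, 1.2]
grip_width: 0.0437
gripper_force: 0.0
[ 0.50486356 -0.11821359  0.15819833] [ 3.14151410e+00 -9.81726357e-05  2.92432062e+00]
```

View pics/s2.png

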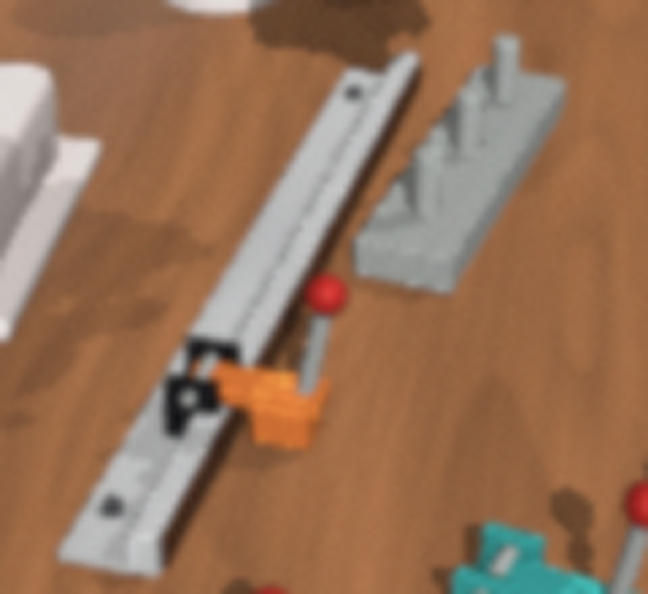

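The stop lies flat, with its nose in front of the fence at crop (290,420) and its ball at (327,295). I go down on the middle peg.

```bash
python3 -m handwheel '[0,-0.155,0,0,0,0, 0,-0.155,-0.2,0,0,0, 0,-0.155,-0.4,0,0,0, 0,-0.155,-0.55,0,0,0, 0,-0.155,-0.64,0,0,0, 0,-0.155,-0.665,0,0,0, 0,-0.155,-0.665,0,0,0]'; python3 -m handwheel '[0,0,0,0,0,0,0,0,0,0,0,0,0,0,0,0,0,0,0,0,0,0,0,0,0,0,0,0,0,0]' -1 20
```

```text
clock: 7.85
ee_pos: [0.5056, -0.1476, 0.0255]
tool_rot: [-3.141, -0.0, 2.928]
wrist_force: [0.2, -0.1, -0.0]
grip_width: 0.0434
gripper_force: 0.0
clock: 8.48
ee_pos: [0.5053, -0.1483, 0.0257]
tool_rot: [3.141, 0.001, 2.927]
wrist_force: [-1.2, 2.6, 4.3]
grip_width: 0.0131
gripper_force: 20.0
```

```bash
python3 -m handwheel '[0,0,0,0,0,0.02, 0.01,0.03,0,0,0,0.055, 0.02,0.1,0,0,0,0.055, 0.04,0.18,0,0,0,0.055, 0.06,0.26,0,0,0,0.055, 0.08,0.34,0,0,0,0.055, 0.1,0.42,0,0,0,0.055, 0.11,0.48,0,0,0,0.055, 0.12,0.51,0,0,0,0.055, 0.12,0.525,0,0,0,0.055, 0.12,0.525,0,0,0,0.055]'
python3 - <<'E'
from h import *
t=read_camera("side");cv2.imwrite("pics/s3.png",cv2.resize(t[200:300,225:345],None,fx=5.4,fy=5.4,interpolation=cv2.INTER_CUBIC))
E
```

```text
clock: 9.85
ee_pos: [0.5289, -0.044, 0.0257]
tool_rot: [-3.141, -0.0, 3.014]
wrist_force: [-0.1, -2.8, 7.1]
grip_width: 0.0135
gripper_force: 20.0
```

View pics/s3.png

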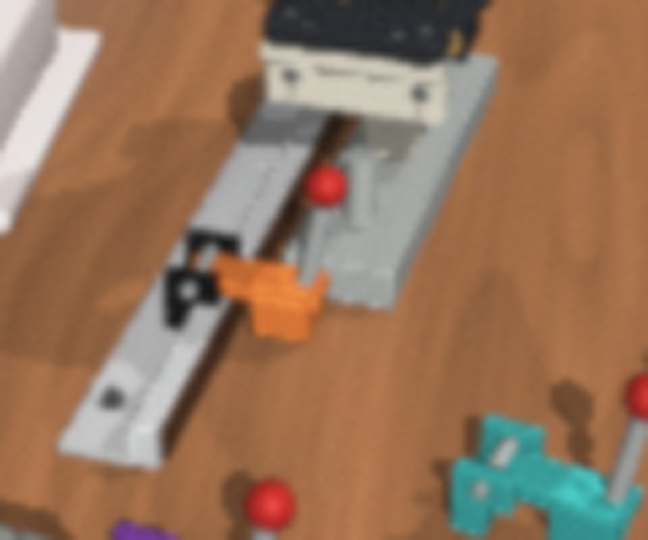

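The strip now runs parallel to the facing, short of the nose. I feel for the fence first.

```bash
python3 -m handwheel '[0.01,-0.001,0,0,0,0, 0.02,-0.003,0,0,0,0, 0.03,-0.004,0,0,0,0, 0.035,-0.005,0,0,0,0, 0.035,-0.005,0,0,0,0]';  python3 -m handwheel '[0.005,-0.001,0,0,0,0, 0.005,-0.001,0,0,0,0, 0.005,-0.001,0,0,0,0]'; python3 -m handwheel '[0.005,-0.001,0,0,0,0, 0.005,-0.001,0,0,0,0, 0.005,-0.001,0,0,0,0]'
```

```text
clock: 10.52
ee_pos: [0.5318, -0.0446, 0.0256]
tool_rot: [-3.14, -0.007, 3.013]
wrist_force: [-16.5, 7.7, 22.5]
grip_width: 0.0134
gripper_force: 20.0
clock: 10.9
ee_pos: [0.5329, -0.0447, 0.0256]
tool_rot: [-3.14, -0.007, 3.013]
wrist_force: [-15.9, 8.6, 21.8]
grip_width: 0.0134
gripper_force: 20.0
clock: 11.28
ee_pos: [0.5342, -0.045, 0.0256]
tool_rot: [-3.14, -0.006, 3.013]
wrist_force: [-15.5, 5.9, 21.0]
grip_width: 0.0136
gripper_force: 20.0
```

```bash
python3 -m handwheel '[0,0,0.003,0,0,0, 0,0,0.003,0,0,0]'; python3 -m handwheel '[0,0,0.003,0,0,0, 0,0,0.003,0,0,0]'; python3 -c "
from plant import *;s=observe();print(s['torque'],s['wrist_force'],s['ee_pos'])"
```

```text
clock: 11.52
ee_pos: [0.5361, -0.0451, 0.0256]
tool_rot: [-3.141, -0.003, 3.013]
wrist_force: [-6.6, 0.8, 6.3]
grip_width: 0.0138
gripper_force: 20.0
clock: 11.78
ee_pos: [0.5379, -0.0449, 0.026]
tool_rot: [-3.141, -0.001, 3.013]
wrist_force: [0.2, 0.2, -6.0]
grip_width: 0.0134
gripper_force: 20.0
[-0.02751077 -0.0471294   0.05626044] [ 0.19335015  0.22649663 -6.0316549 ] [ 0.53788207 -0.04486972  0.02595609]
```

```bash
python3 -m handwheel '[0,0,-0.001,0,0,0, 0.003,0,-0.001,0,0,0, 0.005,-0.001,-0.001,0,0,0, 0.005,-0.001,-0.001,0,0,0]'; python3 -m handwheel '[0.0025,0,0,0,0,0, 0.005,-0.001,0,0,0,0, 0.005,-0.001,0,0,0,0]'
```

```text
clock: 12.28
ee_pos: [0.5391, -0.045, 0.0263]
tool_rot: [-3.142, 0.0, 3.013]
wrist_force: [-0.4, 0.4, -6.5]
grip_width: 0.0136
gripper_force: 20.0
clock: 12.65
ee_pos: [0.5401, -0.0451, 0.0264]
tool_rot: [3.142, 0.0, 3.013]
wrist_force: [-0.5, 0.4, -5.7]
grip_width: 0.0131
gripper_force: 20.0
```

```bash
python3 -m handwheel '[0,0,-0.003,0,0,0, 0,0,-0.003,0,0,0]'; python3 -m handwheel '[0.003,0,0,0,0,0, 0.005,-0.001,0,0,0,0, 0.005,-0.001,0,0,0,0]'
```

```text
clock: 12.9
ee_pos: [0.5401, -0.0451, 0.0257]
tool_rot: [3.142, -0.0, 3.013]
wrist_force: [-0.4, 0.8, -5.5]
grip_width: 0.0135
gripper_force: 20.0
clock: 13.28
ee_pos: [0.5411, -0.0453, 0.0257]
tool_rot: [-3.142, -0.0, 3.013]
wrist_force: [0.0, -0.4, -5.3]
grip_width: 0.0134
gripper_force: 20.0
```

```bash
python3 -m handwheel '[0.003,0,-0.001,0,0,0, 0.005,-0.001,-0.001,0,0,0, 0.005,-0.001,-0.001,0,0,0]'; python3 -m handwheel '[0.003,0,0,0,0,0, 0.005,-0.001,0,0,0,0, 0.005,-0.001,0,0,0,0]'
```

```text
clock: 13.65
ee_pos: [0.5422, -0.0456, 0.0256]
tool_rot: [3.142, 0.0, 3.013]
wrist_force: [0.2, 0.5, -5.7]
grip_width: 0.0134
gripper_force: 20.0
clock: 14.02
ee_pos: [0.5432, -0.0458, 0.0256]
tool_rot: [3.142, 0.0, 3.013]
wrist_force: [-0.2, -0.2, -4.7]
grip_width: 0.0132
gripper_force: 20.0
```

```bash
python3 -m handwheel '[0.003,0,0,0,0,0, 0.005,-0.001,0,0,0,0, 0.005,-0.001,0,0,0,0]'; python3 -m handwheel '[0.003,0,0,0,0,0, 0.005,-0.001,0,0,0,0, 0.005,-0.001,0,0,0,0]'
python3 - <<'E'
from h import *
t=read_camera("top");cv2.imwrite("pics/t4.png",cv2.resize(t[188:248,218:368],None,fx=5.2,fy=5.2,interpolation=cv2.INTER_CUBIC))
t=read_camera("side");cv2.imwrite("pics/s4.png",cv2.resize(t[200:270,255:345],None,fx=8,fy=8,interpolation=cv2.INTER_CUBIC))
E
```

```text
clock: 14.4
ee_pos: [0.5438, -0.046, 0.0256]
tool_rot: [-3.141, -0.001, 3.013]
wrist_force: [-4.1, 1.2, -1.3]
grip_width: 0.0135
gripper_force: 20.0
clock: 14.78
ee_pos: [0.5445, -0.0462, 0.0256]
tool_rot: [-3.141, -0.001, 3.013]
wrist_force: [-4.9, 1.8, 1.2]
grip_width: 0.0132
gripper_force: 20.0
```

View pics/s4.png

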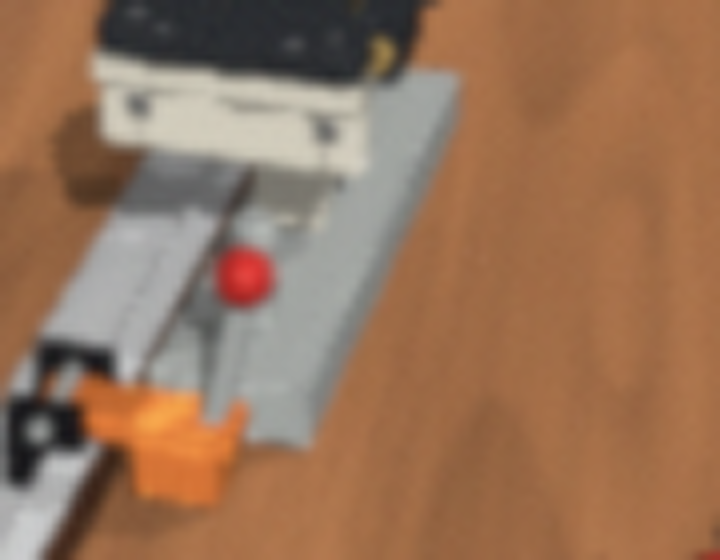

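The strip's edge lies along the facing, with only a thin dark line from (240,180) to (140,370). The ball at (245,277) hides part of it. I feel slightly further to square it.

```bash
python3 -m handwheel '[0.003,0,0,0,0,0, 0.003,0,0,0,0,0]'; python3 -m handwheel '[0.003,-0.001,0.001,0,0,0, 0.003,-0.001,0.001,0,0,0]'; python3 -c "
from plant import *;s=observe();print(s['torque'],s['wrist_force'],s['ee_pos'],s['tool_rot'])"
```

```text
clock: 15.12
ee_pos: [0.5447, -0.0463, 0.0256]
tool_rot: [-3.141, -0.002, 3.013]
wrist_force: [-6.1, 0.8, 2.3]
grip_width: 0.0138
gripper_force: 20.0
clock: 15.38
ee_pos: [0.5454, -0.0466, 0.0256]
tool_rot: [-3.141, -0.002, 3.013]
wrist_force: [-5.3, 1.4, 1.5]
grip_width: 0.0133
gripper_force: 20.0
[0.26693095 2.12145182 0.18453569] [-5.31672729  1.39691824  1.45864611] [ 0.54535509 -0.04659205  0.02559719] [-3.14105636e+00 -1.60560269e-03  3.01294266e+00]
```

```bash
for i in 1; do python3 -m handwheel '[0.004,-0.001,0,0,0,0, 0.004,-0.001,0,0,0,0, 0.004,-0.001,0,0,0,0]'; done; python3 -c "
from plant import *;s=observe();print(s['torque'],s['wrist_force'],s['ee_pos'],s['tool_rot'])"; python3 -m handwheel '[0.004,-0.001,0,0,0,0, 0.004,-0.001,0,0,0,0, 0.004,-0.001,0,0,0,0]';python3 -c "
from plant import *;s=observe();print(s['torque'],s['wrist_force'],s['ee_pos'],s['tool_rot'])"
```

```text
clock: 15.75
ee_pos: [0.5455, -0.0467, 0.0256]
tool_rot: [-3.141, -0.003, 3.013]
wrist_force: [-8.9, 3.4, 4.0]
grip_width: 0.0135
gripper_force: 20.0
[1.04599668 3.1270958  0.18238004] [-8.89938815  3.38273845  4.0328466 ] [ 0.54545511 -0.04665229  0.02562944] [-3.14104288e+00 -2.67329952e-03  3.01277763e+00]
clock: 16.12
ee_pos: [0.5455, -0.0467, 0.0256]
tool_rot: [-3.141, -0.004, 3.013]
wrist_force: [-11.4, 5.8, 7.6]
grip_width: 0.0133
gripper_force: 20.0
[1.89089076 4.20910686 0.07928044] [-11.44562376   5.76799725   7.56166887] [ 0.5455375  -0.04667051  0.02563696] [-3.14100174 -0.00382766  3.01273831]
```

```bash
python3 -m handwheel '[-0.008,0.001,0,0,0,0, -0.008,0.001,0,0,0,0]'; python3 -m handwheel '[0.002,0.015,0,0,0,0, 0.004,0.03,0,0,0,0, 0.006,0.045,0,0,0,0, 0.007,0.055,0,0,0,0, 0.007,0.055,0,0,0,0]';python3 -c "
from plant import *;s=observe();print(s['torque'],s['wrist_force'],s['ee_pos'],s['tool_rot'])"
```

```text
clock: 16.38
ee_pos: [0.5454, -0.0466, 0.0256]
tool_rot: [-3.141, -0.001, 3.013]
wrist_force: [-6.2, 2.0, 1.2]
grip_width: 0.0134
gripper_force: 20.0
clock: 17.0
ee_pos: [0.5467, -0.0364, 0.0255]
tool_rot: [-3.14, -0.002, 3.013]
wrist_force: [-5.1, -3.6, -0.1]
grip_width: 0.0135
gripper_force: 20.0
[-1.21263228  1.88226738  0.1345124 ] [-5.10173881 -3.5923882  -0.0811775 ] [ 0.54666471 -0.0364479   0.02552691] [-3.14018338e+00 -1.93167347e-03  3.01298754e+00]
```

```bash
cat > st.py <<'E'
from h import *
s=observe();f=s['wrist_force'];d=s['ee_pos'][:2]-[.56979,-.04165];c,n=.9916,-.1293
print("F_f",round(c*f[0]+n*f[1],1),round(-n*f[0]+c*f[1],1),round(f[2],1),"pos_f",((c*d[0]+n*d[1])*1e3).round(2),((-n*d[0]+c*d[1])*1e3).round(2),"z",s['ee_pos'][2].round(4),"Tz",s['torque'][2].round(2),"rot",s['tool_rot'].round(4),s['clock'])
E
python3 -m handwheel '[0.001,0.01,0,0,0,0, 0.003,0.02,0,0,0,0, 0.003,0.02,0,0,0,0]'>/dev/null; python3 st.py;python3 -m handwheel '[0.001,0.005,0,0,0,0, 0.001,0.008,0,0,0,0, 0.001,0.008,0,0,0,0]'>/dev/null; python3 st.py
```

```text
F_f -4.5 -4.5 0.3 pos_f -23.62 6.08 z 0.0255 Tz 0.14 rot [-3.1401e+00 -2.1000e-03  3.0129e+00] 17.375
F_f -4.5 -5.0 0.2 pos_f -23.6 7.54 z 0.0255 Tz 0.16 rot [-3.1399e+00 -2.1000e-03  3.0129e+00] 17.75
```

```bash
python3 -m handwheel '[0.001,0.005,0,0,0,0, 0.001,0.005,0,0,0,0]'>/dev/null; python3 st.py;python3 -m handwheel '[0.001,0.005,0,0,0,0, 0.001,0.005,0,0,0,0]'>/dev/null; python3 st.py;python3 -m handwheel '[0.001,0.005,0,0,0,0, 0.001,0.005,0,0,0,0]'>/dev/null; python3 st.py
```

```text
F_f -3.7 -5.1 0.4 pos_f -23.62 8.5 z 0.0255 Tz 0.24 rot [-3.1399e+00 -2.3000e-03  3.0128e+00] 18.0
F_f -5.2 -7.0 0.1 pos_f -23.58 9.42 z 0.0255 Tz 0.15 rot [-3.1397e+00 -2.3000e-03  3.0128e+00] 18.25
F_f -2.7 -11.3 -0.0 pos_f -23.63 9.57 z 0.0255 Tz 0.13 rot [-3.1387e+00 -2.8000e-03  3.0128e+00] 18.5
```

Contact with the nose comes at y = 9.5 mm, as expected. I trim both pushes to a light level and hold.

```bash
python3 -m handwheel '[0.003,-0.003,0,0,0,0, 0.003,-0.003,0,0,0,0]'>/dev/null; python3 st.py; python3 -m handwheel '[0,0,0,0,0,0,0,0,0,0,0,0,0,0,0,0,0,0,0,0,0,0,0,0,0,0,0,0,0,0,0,0,0,0,0,0,0,0,0,0,0,0]'>/dev/null; python3 st.py
```

```text
F_f -7.2 -7.5 3.3 pos_f -23.54 9.54 z 0.0255 Tz 0.12 rot [-3.1393 -0.0036  3.0125] 18.75
F_f -6.3 -6.8 2.9 pos_f -23.56 9.5 z 0.0255 Tz 0.13 rot [-3.1393 -0.0036  3.0125] 19.625
```

```bash
python3 -m handwheel '[-0.003,-0.002,0,0,0,0, -0.006,-0.005,0,0,0,0, -0.006,-0.005,0,0,0,0]'>/dev/null; python3 st.py
```

```text
F_f -4.9 -3.5 -0.3 pos_f -23.52 9.47 z 0.0256 Tz 0.12 rot [-3.1407e+00 -1.4000e-03  3.0127e+00] 20.0
```

```bash
python3 -m handwheel '[-0.003,-0.001,0,0,0,0, -0.003,-0.001,0,0,0,0]'>/dev/null; python3 st.py; python3 -m handwheel '[0,0,0,0,0,0,0,0,0,0,0,0,0,0,0,0,0,0,0,0,0,0,0,0]' 0.0; python3 st.py
```

```text
F_f -3.0 -4.8 -3.7 pos_f -23.57 9.49 z 0.0256 Tz 0.15 rot [-3.141e+00 -5.000e-04  3.013e+00] 20.25
clock: 20.75
ee_pos: [0.5484, -0.0285, 0.026]
tool_rot: [3.141, 0.001, 3.013]
wrist_force: [0.6, -0.0, 1.4]
grip_width: 0.0426
gripper_force: 0.0
F_f 0.6 0.0 1.4 pos_f -22.96 10.26 z 0.026 Tz 0.01 rot [3.1412e+00 8.0000e-04 3.0133e+00] 20.75
```

```bash
python3 -m handwheel '[0,0,0.1,0,0,0, 0,0,0.35,0,0,0, 0,0,0.65,0,0,0, 0,0,0.65,0,0,0, -0.015,0.3,0.65,0,0,0, -0.03,0.555,0.65,0,0,0, -0.03,0.555,0.65,0,0,0, -0.03,0.555,0.65,0,0,0]' >/dev/null; python3 st.py; python3 -m handwheel '[0,0,0,0,0,0, 0,0,0,0,0,0]' -0.3 8
python3 - <<'E'
from h import *
t=read_camera("side");cv2.imwrite("pics/s5.png",cv2.resize(t[190:290,225:345],None,fx=5.8,fy=5.8,interpolation=cv2.INTER_CUBIC))
np.save("ref_t.npy",read_camera("top"));np.save("ref_s.npy",t)
E
```

```text
F_f -0.2 -1.0 -0.4 pos_f -44.06 119.35 z 0.1553 Tz -0.01 rot [-3.1412e+00 -7.0000e-04  3.0140e+00] 21.75
clock: 22.0
ee_pos: [0.5419, 0.0814, 0.1557]
tool_rot: [-3.141, -0.0, 3.012]
wrist_force: [-0.6, 0.8, 0.0]
grip_width: 0.0325
gripper_force: 0.0
```

View pics/s5.png

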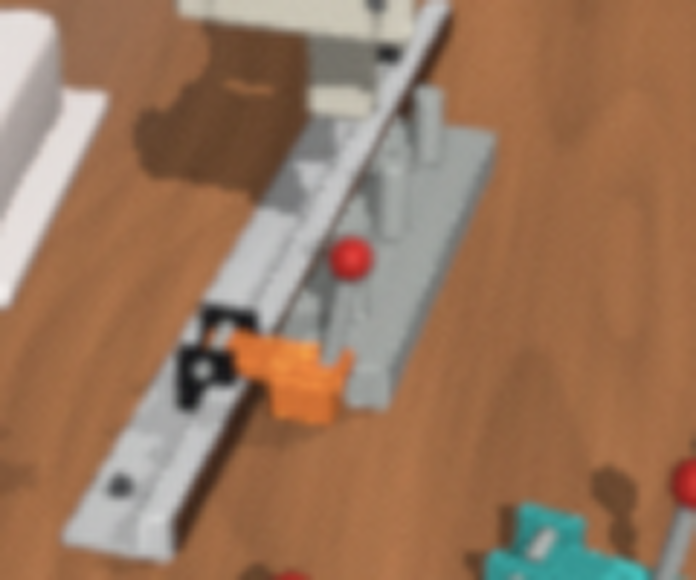

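The strip lies along the facing with its end at the nose (345,390), and the ball is at (350,258). Now I pinch the ball.

```bash
python3 -m handwheel '[0.003,0.005,-0.1,0,0,0, 0.003,0.005,-0.25,0,0,0, 0.003,0.005,-0.4,0,0,0, 0.003,0.005,-0.47,0,0,0, 0.003,0.005,-0.47,0,0,0, 0.003,0.005,-0.47,0,0,0]'; python3 -m handwheel '[0,0,0,0,0,0,0,0,0,0,0,0,0,0,0,0,0,0,0,0,0,0,0,0]' -1 8; python3 st.py
```

```text
clock: 22.85
ee_pos: [0.5433, 0.0835, 0.0628]
tool_rot: [3.141, 0.001, 3.013]
wrist_force: [0.2, -0.4, -0.0]
grip_width: 0.0303
gripper_force: 0.0
clock: 23.35
ee_pos: [0.5427, 0.0825, 0.0625]
tool_rot: [-3.141, 0.001, 3.013]
wrist_force: [0.6, -5.6, 4.4]
grip_width: 0.0171
gripper_force: 8.0
F_f 1.4 -5.4 4.4 pos_f -42.92 119.64 z 0.0625 Tz 0.0 rot [-3.1409e+00  6.0000e-04  3.0132e+00] 23.35
```

```bash
python3 arc.py 0 .1 .2 .35 .5 .7 .9 1.1 1.3 1.5 1.65
```

```text
0.0 [0. 0. 0.] [0.5446 0.0819 0.078 ]
0.1 [ 0.026 -0.003  0.026] [0.5498 0.0813 0.0832]
0.2 [ 0.055 -0.007  0.05 ] [0.5555 0.0805 0.0879]
0.35 [ 0.101 -0.013  0.079] [0.5649 0.0793 0.0938]
0.5 [ 0.152 -0.02   0.101] [0.575  0.078  0.0982]
0.7 [ 0.224 -0.029  0.118] [0.5893 0.0761 0.1016]
0.9 [ 0.297 -0.039  0.121] [0.604  0.0742 0.1021]
1.1 [ 0.37  -0.048  0.108] [0.6185 0.0723 0.0997]
1.3 [ 0.438 -0.057  0.082] [0.6323 0.0705 0.0943]
1.5 [ 0.5   -0.065  0.042] [0.6447 0.0689 0.0864]
1.65 [ 0.541 -0.071  0.004] [0.6528 0.0678 0.0789]
```

```bash
python3 -m handwheel '[0.026,-0.003,0.026,0,0,0, 0.055,-0.007,0.05,0,0,0, 0.101,-0.013,0.079,0,0,0, 0.152,-0.02,0.101,0,0,0, 0.224,-0.029,0.118,0,0,0, 0.297,-0.039,0.121,0,0,0, 0.37,-0.048,0.108,0,0,0, 0.438,-0.057,0.082,0,0,0, 0.5,-0.065,0.042,0,0,0, 0.541,-0.071,0.004,0,0,0, 0.541,-0.071,0.004,0,0,0, 0.541,-0.071,0.004,0,0,0]'; python3 st.py
```

```text
clock: 24.85
ee_pos: [0.6524, 0.0681, 0.0633]
tool_rot: [-3.141, 0.002, 3.013]
wrist_force: [1.6, -7.1, 0.8]
grip_width: 0.0168
gripper_force: 8.0
F_f 2.5 -6.8 0.8 pos_f 67.73 119.55 z 0.0633 Tz 0.05 rot [-3.1411e+00  2.1000e-03  3.0131e+00] 24.85
```

Next I let go of the ball, rise clear, and compare the strip with the reference picture.

```bash
python3 -m handwheel '[0,0,0,0,0,0,0,0,0,0,0,0,0,0,0,0,0,0,0,0,0,0,0,0]' 0.0; python3 -m handwheel '[0,0,0.1,0,0,0, 0,0,0.3,0,0,0, 0,0,0.6,0,0,0, 0,0,0.95,0,0,0, -0.3,-0.5,0.95,0,0,0, -0.6,-1,0.95,0,0,0, -0.6,-1,0.95,0,0,0, -0.6,-1,0.95,0,0,0, -0.6,-1,0.95,0,0,0]'; python3 -m handwheel '[-0.5,-1,0,0,0,0,-0.5,-1,0,0,0,0,-0.5,-1,0,0,0,0,-0.5,-1,0,0,0,0,-0.5,-1,0,0,0,0,-0.5,-1,0,0,0,0]'
python3 - <<'E'
from h import *
t=read_camera("top");s=read_camera("side")
a=cv2.resize(t[178:258,218:370],None,fx=4.6,fy=4.6,interpolation=cv2.INTER_CUBIC);
b=cv2.resize(s[180:250,225:377],None,fx=3,fy=3,interpolation=cv2.INTER_CUBIC);b=cv2.resize(s[190:250,250:350],(699,206*2-190),interpolation=cv2.INTER_CUBIC)
cv2.imwrite("pics/fin.png",np.vstack([a,b]));print(a.shape,b.shape)
r=np.load("ref_s.npy");d=cv2.absdiff(r,s).max(2)
print("strip side-view diff (near end)",d[232:262,285:300].mean())
E
python3 st.py
```

```text
clock: 25.35
ee_pos: [0.6508, 0.0694, 0.0626]
tool_rot: [3.141, 0.0, 3.013]
wrist_force: [-0.2, -0.7, 0.1]
grip_width: 0.0432
gripper_force: 0.0
clock: 26.48
ee_pos: [0.5291, -0.133, 0.2533]
tool_rot: [3.141, 0.001, 3.01]
wrist_force: [1.1, 0.3, -0.7]
grip_width: 0.0441
gripper_force: 0.0
clock: 27.22
ee_pos: [0.4312, -0.3306, 0.2525]
tool_rot: [3.141, 0.0, 3.013]
wrist_force: [0.5, 0.4, 0.8]
grip_width: 0.0437
gripper_force: 0.0
(368, 699, 3) (222, 699, 3)
strip side-view diff (near end) 12.224444444444444
F_f -0.6 1.1 -0.2 pos_f -99.92 -303.93 z 0.2525 Tz -0.02 rot [3.1415e+00 1.0000e-04 3.0143e+00] 27.325
```

View pics/fin.png

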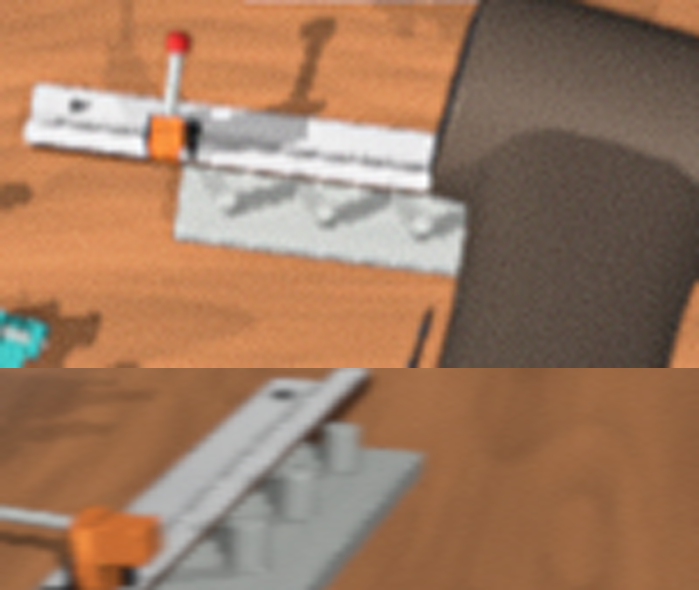

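The final view shows the stop up, with its ball at (177,42). The strip lies flush along the facing, with its end at (180,200) in line with the stop's side. I run one numeric check that it has not moved since release.

Run:
```python
from h import *
r=np.load("ref_s.npy");s=read_camera("side")
for n,(a,b,c,d) in {"right edge+corner":(212,268,288,316),"empty far peg":(200,235,288,318)}.items():
    g=[cv2.cvtColor(i[a:b,c:d],cv2.COLOR_BGR2GRAY).astype(np.float32) for i in(r,s)]
    W=np.eye(2,3,dtype=np.float32)
    cc,W=cv2.findTransformECC(g[0],g[1],W,cv2.MOTION_TRANSLATION,(cv2.TERM_CRITERIA_EPS|cv2.TERM_CRITERIA_COUNT,100,1e-5),None,3)
    print(n,cc,W[:,2])
```

```text
right edge+corner 0.9873122226817519 [-0.03899212 -0.0660504 ]
empty far peg 0.933574071676665 [-0.00563595 -0.02415175]
```

The strip has moved less than 0.1 px since release, so I hand in the job.

```bash
python3 -c "
from plant import *;print(finish_job())"
```

```text
the job is handed in; nothing more can be done
None
```

The strip is set against the fence facing and gauged to the stop's nose, the stop is back up and released, the camera shows no strip movement since I let go (under 0.1 px), and the job was handed in at about 27 s with the robot clear; the judge's result was not returned.

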